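Probe the blind bore of a flanged hub with a depth rod

TASK

Take the tall depth rod out of the gauge rack and lower it, upright, into the blind bore of the tall hub on the white scanning plate until its foot rests on the bottom; set it down, do not drop or ram it. Keep holding it against the bottom for about two seconds, then let go and leave it standing upright in the bore.

Things in the scene. Friction and masses are not known exactly. Their poses are not given: they have to be found in the camera images.
- depth_rod: Tall one of the two steel gauges upright in the rack (the other: stout, 100 mm, thin top). Loose, round, 145 mm tall, about 0.3 kg. Origin: centre of the underside of its foot; z up along the rod. Foot disc 32 mm diameter, 8 thick; shaft 18 diameter with dark rings up to 90; ribbed aluminium handle 32 diameter from 90 to 145 mm, to be gripped from above.
- hub: Dark steel hub, fixed on a white dotted plate (170 mm diameter, 10 thick). Origin: underside of the plate, on the table, on the bore's axis; z up. Flange 136 diameter, top at 28; boss 80 diameter, top at 90. Blind bore in the boss: 52 diameter, 60 deep, mouth at z = 90, flat floor at z = 30 mm. Not the low flange nearby (42 tall, no plate, hole right through).
- rack: Aluminium block 200 x 90 x 60 mm, fixed. Origin: centre of its underside; x along its length, z up. Two round holes, 38 mm diameter, 46 deep, at x = -50 and +50 mm; a gauge stands loosely in each, its foot on the hole's floor 14 mm above the table. Which gauge is in which hole varies.
There are look-alikes about, which are no part of the job. What is shaped like the depth_rod but blue or red is not meant.

How it is judged:
On the way, in this order (a step that is already met when the one before it is completed fails the run):
1. the depth rod is lifted out of the rack, held by the gripper (foot at least 80 mm above the table) (height (world z) of depth_rod above 0.08 m and contact force between the fingers and depth_rod above 0.5 N), for 0.1 s.
2. the depth rod's foot is on the floor of the hub's bore (within 5 mm) and the gripper goes on holding it there for 1 s (z of depth_rod in the frame of hub below 0.035 m and horizontal distance between depth_rod and hub below 0.02 m and contact force between the fingers and depth_rod above 0.5 N), for 1 s.
At the end, for the whole second after the job is handed in: The depth rod stands released and at rest in the hub's blind bore, its foot within 5 mm of the bore's floor and within 20 mm of its axis, upright within 10 degrees (z of depth_rod in the frame of hub below 0.035 m and horizontal distance between depth_rod and hub below 0.02 m and angle between depth_rod's own z axis and vertical below 0.18 rad and linear speed of depth_rod below 0.03 m/s); the robot touches nothing.
It fails at once if the depth rod is dropped or rammed into the bore (faster than 0.45 m/s with its foot inside) (z of depth_rod in the frame of hub below 0.085 m and horizontal distance between depth_rod and hub below 0.026 m and linear speed of depth_rod above 0.45 m/s).
It also fails if it takes over 45 s, if anything falls off the work surface, if the arm or the gripper's body presses on something with over 40 N, if the wrist force passes 120 N, or if a joint passes its speed limit or range.

ROBOT

A 7-joint arm with a two-finger parallel gripper is mounted at the origin on the work surface. World frame = base frame: x ahead of the robot, y to its left, z up, the work surface at z = 0. Lengths are in m, angles in rad, forces in N, time in s.
With the tool pointing down it reaches from about 0.4 to 0.85 m from the base axis. Payload 10.4 kg.
Tool frame: the origin (TCP) lies midway between the tips of the shut fingers; the grasp point (between the pads) lies 19 mm behind it; x points along the fingers, z is the direction in which the jaws open and shut, and the axes are right-handed (so a half turn about x gives the same grasp; the last joint's range is limited). The gripper opens to 87 mm and grips with 3 to 60 N. Pads are 19 mm wide; open, the fingers measure 117 mm over their backs; the gripper's body (75 mm by 190 mm) begins 51 mm behind the grasp point.
Start: joints at [1.09, 0.332, -0.065, 1.46, 0.022, 1.35, -0.088], TCP at [0.276, -0.561, 0.223] pointing down, gripper open.
Joint ranges: [-2.6, 2.6], [-0.5, 2.12], [-1.47, 1.34], [0.16, 2.42], [-1.27, 4.41], [0.06, 2.06], [-2.6, 2.6]. Speed limits (rad/s): [2.22, 2.22, 2.79, 2.79, 3.14, 3.14, 3.14].

INTERFACE

Orientations are given as a unit quaternion [x, y, z, w].
In Python, from bench import read_state, camera, camera_params, close_job gives the robot as it stands.
- The arm moves only by the tool arm_command, never from a script. Its argument "targets" is a list of rows, each a list of 7 numbers: the closure in counts, from 0 (fully open) to 255 (shut), then the shift along the tool's x, y, z in mm, then the turn, a rotation vector about the tool's x, y, z in rad. A call has 1 to 10 rows; each row is the pose to reach, as a shift and turn from the pose commanded when the call began, along the tool's axes at that moment; what a row does not reach only later rows make up. A row lasts 1/10 s, in which the tool goes at most 50 mm and 8.59 degrees, less where a joint would pass 70% of its speed; a pose out of reach is approached as far as the arm can. A call with a gripper value outside its range is refused whole. The fingers move at their own pace and stop on an object; "newtons" is the grip in N (left out, the last holds). Time passes only in rows, so rows that repeat a pose let the fingers close. It gives the time, the measured TCP pose, the force and the opening at its end, in the units of the state.
- read_state(): the state, without advancing time (a new reading comes with each control period).
- camera(name): name is "side" or "top" or "wrist"; returns the picture (400x640x3 uint8, red, green, blue); there is no depth.
- camera_params(name): a dict with "intrinsics" (3x3 intrinsics, pixels), "dist" ([k1, k2, p1, p2, k3] as OpenCV has them; the pictures are not rectified), "xyz" and "orientation" of the camera in the world; the wrist camera has in their place "mount" (4x4, takes a point from camera to tool coordinates, whose origin is the TCP and whose axes are the tool frame's). Camera axes: x right, y down, z forward; pixel columns grow to the right and rows downward; lengths in m; the calibration is good to about 2 mm. A picture is of the moment at which its call begins: read the wrist's pose just before it. camera_params takes no time and is no camera call.
- close_job(): hands the job in, once; it reports no verdict.
The state is a dict: "time": time; "joint_positions": joint angles; "joint_vel": joint speeds; "joint_torque": joint torques, N m; "ee_pos": TCP position; "eef_rot": TCP orientation; "ft_force": force on the tool from outside, world axes, zero at the start; "torque": the same for the moment, N m; "width": finger opening in m.
Only numpy, scipy, OpenCV 4.12 (cv2) and the standard library are available. Lean on these libraries where they do the work, as an engineer would, in place of code of your own. Each camera call takes 0.05 s, during which the arm holds its last target.

## Working session

There is one attempt and no reset: what is moved stays moved. The work goes in short steps, Python scripts to look and compute and a tool call to move; the robot and the scene stay as the last step left them, time stands still between calls to the robot, and variables do not carry over. Pictures are saved under pics/ and viewed, and the job is handed in when it is done.

Besides the shell and the picture viewer there is one more tool, called as a command line: name --pt "numbers of a row" for each row, then --argument value for the rest. arm_command: Moves the arm, as the interface text tells. Its arguments: {"type":"object","properties":{"targets":{"type":"array"},"newtons":{"type":"number"}},"required":["targets"]}

```bash
mkdir -p pics; ls; python3 - <<'E'
from bench import *
import cv2
for n in ["top","side","wrist"]:
    s=read_state()
    cv2.imwrite(f"pics/{n}0.png",camera(n)[:,:,::-1])
    print(n,camera_params(n))
print(s)
E
```

```text
pics
top {'intrinsics': array([[365.61924645,   0.        , 316.76293954],
       [  0.        , 365.61924645, 200.23735824],
       [  0.        ,   0.        ,   1.        ]]), 'dist': array([-0.01977981,  0.        ,  0.        ,  0.        ,  0.        ]), 'xyz': array([ 0.41390801, -0.03837991,  0.95665062]), 'orientation': array([-0.70312643,  0.70499792, -0.07376828,  0.05611947])}
side {'intrinsics': array([[361.61205416,   0.        , 316.08197395],
       [  0.        , 361.61205416, 194.59200626],
       [  0.        ,   0.        ,   1.        ]]), 'dist': array([-0.01511524,  0.        ,  0.        ,  0.        ,  0.        ]), 'xyz': array([0.29873565, 0.63710153, 0.64461891]), 'orientation': array([-0.1910066 ,  0.87735814, -0.43179368,  0.08551839])}
wrist {'intrinsics': array([[353.10283625,   0.        , 317.3134926 ],
       [  0.        , 353.10283625, 204.52956168],
       [  0.        ,   0.        ,   1.        ]]), 'dist': array([-0.01101099,  0.        ,  0.        ,  0.        ,  0.        ]), 'mount': array([[-1.57723710e-03, -2.88110986e-01,  9.57595725e-0
[... 302 characters left out ...]
oint_positions': array([ 1.09039821,  0.33278127, -0.06467127,  1.46083487,  0.02159926,
        1.34989184, -0.08850528]), 'joint_vel': array([-1.64367880e-04, -9.74114241e-04, -5.25210147e-04, -1.90152649e-03,
       -7.07814744e-04,  5.78017113e-05, -9.61022236e-04]), 'joint_torque': array([ 1.37792988e-03, -6.24542427e+01,  2.45989248e-02, -3.90720534e+01,
       -6.14413759e-02,  3.65103898e-02,  1.00859500e-04]), 'ee_pos': array([ 0.27606893, -0.56035255,  0.22186126]), 'eef_rot': array([ 0.37371835,  0.60078606, -0.37330119,  0.60003077]), 'ft_force': array([ 0.10085795,  0.54454937, -0.47857752]), 'torque': array([-0.01483125,  0.03515954, -0.02479884]), 'width': 0.08676674017832048}
```

View pics/top0.png

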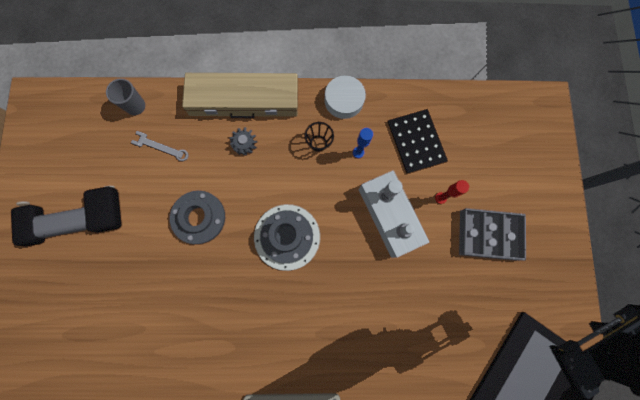

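View pics/side0.png

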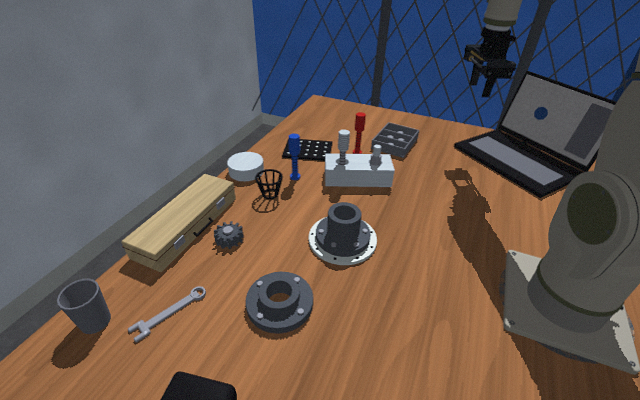

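View pics/wrist0.png

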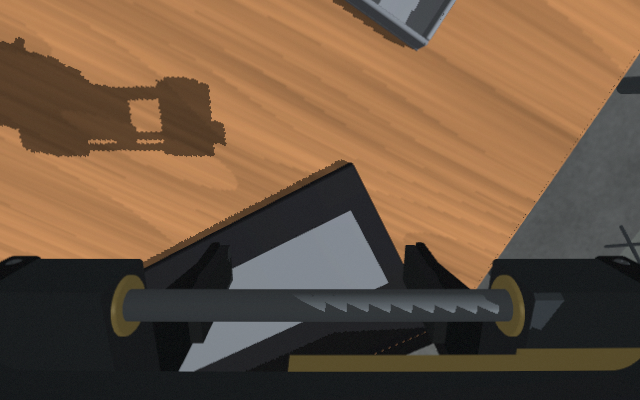

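The top view shows the rack at about (394,214), with gauges at (390,188) and (404,231). The hub on its white plate is at (287,237), and the low flange at (197,217) is a look-alike. The blue (362,143) and red (452,192) rods are also look-alikes. Next I'll enlarge the rack and hub.

```bash
python3 - <<'E'
import cv2,numpy as np
t=cv2.imread("pics/top0.png");s=cv2.imread("pics/side0.png")
a=cv2.resize(t[160:270,345:445],(400,440),interpolation=cv2.INTER_CUBIC)
b=cv2.resize(s[115:195,310:410],(400,320),interpolation=cv2.INTER_CUBIC)
o=np.zeros((440,800,3),np.uint8);o[:,:400]=a;o[:320,400:]=b
cv2.imwrite("pics/crop1.png",o)
a=cv2.resize(t[195:280,240:335],(380,340),interpolation=cv2.INTER_CUBIC)
b=cv2.resize(s[190:270,300:385],(340,320),interpolation=cv2.INTER_CUBIC)
o=np.zeros((340,720,3),np.uint8);o[:,:380]=a;o[:320,380:]=b
cv2.imwrite("pics/crop2.png",o)
E
```

```text
(no output)
```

View pics/crop1.png

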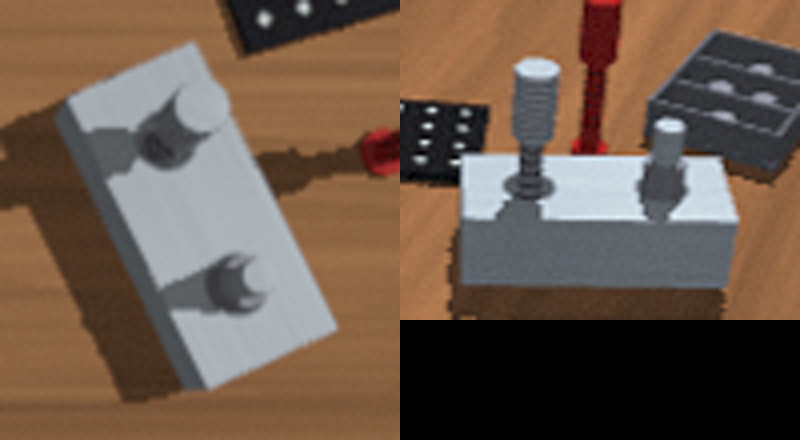

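View pics/crop2.png

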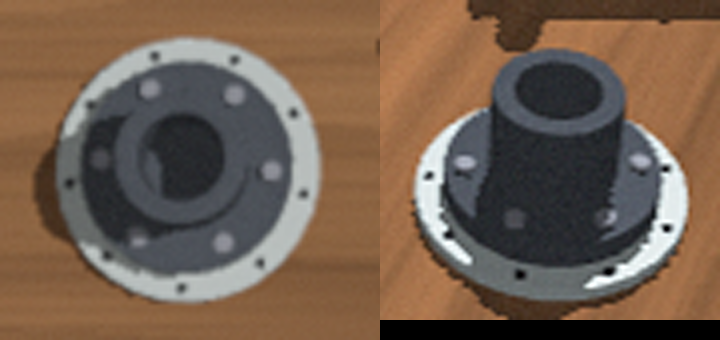

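```bash
cat > h.py <<'E'
import numpy as np,cv2
from scipy.spatial.transform import Rotation as R
from bench import *
def ray(n,uv,st=None):
    p=camera_params(n)
    q=cv2.undistortPoints(np.array(uv,float).reshape(-1,1,2),p["intrinsics"],p["dist"]).reshape(-1,2)
    d=np.c_[q,np.ones(len(q))]
    if n=="wrist":
        M=p["mount"];T=R.from_quat(st["eef_rot"]);Rc=T.as_matrix()@M[:3,:3];o=st["ee_pos"]+T.apply(M[:3,3])
    else: Rc=R.from_quat(p["orientation"]).as_matrix();o=p["xyz"]
    return o,d@Rc.T
def plane(n,uv,z,st=None):
    o,d=ray(n,uv,st);return (o+d*((z-o[2])/d[:,2])[:,None])[:,:2]
def proj(n,X,st=None):
    p=camera_params(n);X=np.atleast_2d(X)
    if n=="wrist":
        M=p["mount"];T=R.from_quat(st["eef_rot"]);Rc=T.as_matrix()@M[:3,:3];o=st["ee_pos"]+T.apply(M[:3,3])
    else: Rc=R.from_quat(p["orientation"]).as_matrix();o=p["xyz"]
    r=cv2.Rodrigues(Rc.T)[0]
    return cv2.projectPoints(X,r,-Rc.T@o,p["intrinsics"],p["dist"])[0].reshape(-1,2)
E
python3 - <<'E'
from h import *
np.set_printoptions(precision=4,suppress=True)
print("rodtop",plane("top",[[395.5,187]],.159),plane("side",[[344.2,132]],.159))
c=np.array([[190,42],[66,100],[207,390],[337,328]])/4+[345,160]
w=plane("top",c,.06);print("rack",w,w.mean(0));
h=plane("top",np.array([[182,155]])/4+[240,195],.09);print("bore",h,plane("side",[[300+(558-380)/4,190+92/4]],.09))
t=cv2.imread("pics/top0.png")
hsv=cv2.cvtColor(t,cv2.COLOR_BGR2HSV)
for n in["top","side"]:
    t=cv2.imread(f"pics/{n}0.png");hsv=cv2.cvtColor(t,cv2.COLOR_BGR2HSV)
    m=((hsv[...,1]<90)).astype(np.uint8)  # non-wood
    k,l,s,cc=cv2.connectedComponentsWithStats(m)
    i=l[237,287] if n=="top" else l[250,343]
    print(n,s[i],cc[i])
    cs=max(cv2.findContours((l==i).astype(np.uint8),cv2.RETR_EXTERNAL,cv2.CHAIN_APPROX_NONE)[0],key=len)[:,0]
    P=plane(n,cs,.01); 
    if n=="top":
        A=np.c_[2*P,np.ones(len(P))];x=np.linalg.lstsq(A,(P**2).sum(1),rcond=None)[0];print("plate",x[:2],np.sqrt(x[2]+x[:2]@x[:2]))
E
```

```text
rodtop [[ 0.5925 -0.236 ]] [[ 0.5948 -0.2358]]
rack [[ 0.6578 -0.2548]
 [ 0.6198 -0.1744]
 [ 0.4385 -0.2559]
 [ 0.4758 -0.3384]] [ 0.548  -0.2559]
bore [[0.4945 0.0139]] [[0.4945 0.0166]]
top [ 254  204   67   67 3537] [286.6025 237.0843]
plate [0.4947 0.0156] 0.08536763945499293
side [ 308  202   69   64 3169] [342.5336 235.9703]
```

```bash
cat > plan.py <<'E'
from h import *
import sys
np.set_printoptions(precision=4,suppress=True)
# args: x y z (world TCP target), jaw yaw deg
s=read_state();T=R.from_quat(s["eef_rot"]);M=T.as_matrix()
print("t",s["time"],"pos",s["ee_pos"],"axes\n",M,"\nF",s["ft_force"],"w",s["width"])
if len(sys.argv)>3:
    t=np.array([float(a) for a in sys.argv[1:4]])
    x=np.array([0,0,-1.]);
    if len(sys.argv)>4: 
        a=np.radians(float(sys.argv[4]));z=np.array([np.cos(a),np.sin(a),0])
    else: z=M[:,2]*[1,1,0];z/=np.linalg.norm(z)
    if z@M[:,2]<0:z=-z
    D=np.c_[x,np.cross(z,x),z]
    print("shift mm",M.T@(t-s["ee_pos"])*1000,"rotvec",(T.inv()*R.from_matrix(D)).as_rotvec())
E
python3 plan.py .593 -.236 .23
python3 - <<'E'
from h import *
print(plane("top",[[459,187]],.145),plane("top",[[364,134]],.145))
E
```

```text
t 0.15 pos [ 0.2761 -0.5604  0.222 ] axes
 [[-0.0005  0.897   0.442 ]
 [ 0.0009  0.442  -0.897 ]
 [-1.     -0.0001 -0.0011]] 
F [-0.0496  0.118   0.4038] w 0.08692086994798992
shift mm [  -7.8996  427.6578 -150.9295] rotvec [ 0.     -0.0011  0.0001]
[[ 0.59582943 -0.38703238]] [[ 0.72306849 -0.17082241]]
```

arm_command --pt "0 -25 30 -10 0 0 0" --pt "0 -30 75 -26 0 0 0" --pt "0 -30 120 -42 0 0 0" --pt "0 -30 165 -58 0 0 0" --pt "0 -30 210 -74 0 0 0" --pt "0 -30 255 -90 0 0 0" --pt "0 -30 300 -106 0 0 0" --pt "0 -30 345 -122 0 0 0" --pt "0 -30 390 -138 0 0 0" --pt "0 -30 420 -148 0 0 0"

```text
time: 1.15
ee_pos: [0.5896, -0.2384, 0.2523]
eef_rot: [0.373, 0.601, -0.372, 0.601]
ft_force: [0.1, 0.1, 0.8]
width: 0.0867
```

arm_command --pt "0 0 8 -3 0 0 0" --pt "0 0 8 -3 0 0 0" --pt "0 0 8 -3 0 0 0"

```text
time: 1.45
ee_pos: [0.5926, -0.2375, 0.2523]
eef_rot: [0.374, 0.6, -0.374, 0.6]
ft_force: [-0.4, -1.0, -0.6]
width: 0.0869
```

```bash
python3 plan.py .593 -.236 .23; python3 - <<'E'
from h import *
s=read_state();im=camera("wrist")[:,:,::-1].copy();cv2.imwrite("pics/w1.png",im)
print(s["ee_pos"],proj("wrist",[[.593,-.236,.159],[.593,-.236,.104]],s))
E
```

```text
t 1.45 pos [ 0.5926 -0.2375  0.2523] axes
 [[-0.0008  0.8977  0.4405]
 [-0.0007  0.4405 -0.8977]
 [-1.     -0.0011  0.0003]] 
F [-0.3581 -1.0404 -0.6218] w 0.08686115270095274
shift mm [22.3232  1.0889 -1.1884] rotvec [-0.      0.0003  0.0011]
[ 0.59256426 -0.23753007  0.25232466] [[314.34248609 206.19784713]
 [314.71825502 188.33651722]]
```

View pics/w1.png

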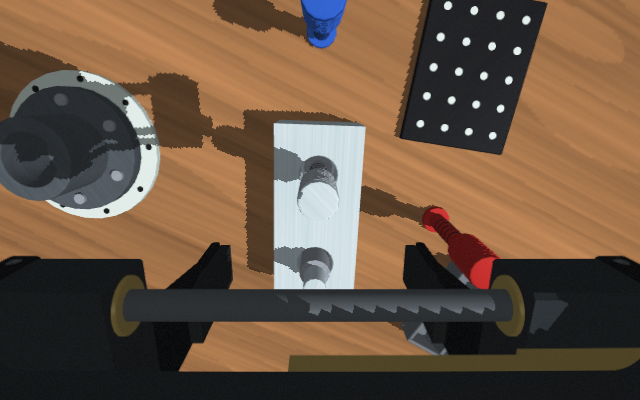

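The wrist view shows the tall rod's top disc at about (317,202), between the fingers. The prediction was (314,206). I'll measure it more closely.

```bash
python3 - <<'E'
from h import *
s=read_state()
im=cv2.imread("pics/w1.png");g=cv2.cvtColor(im,cv2.COLOR_BGR2GRAY)
cv2.imwrite("pics/w1c.png",cv2.resize(im[150:240,270:370],None,fx=6,fy=6,interpolation=cv2.INTER_CUBIC))
print(plane("wrist",[[317,202]],.159,s))
E
```

```text
[[ 0.59662298 -0.23684127]]
```

View pics/w1c.png

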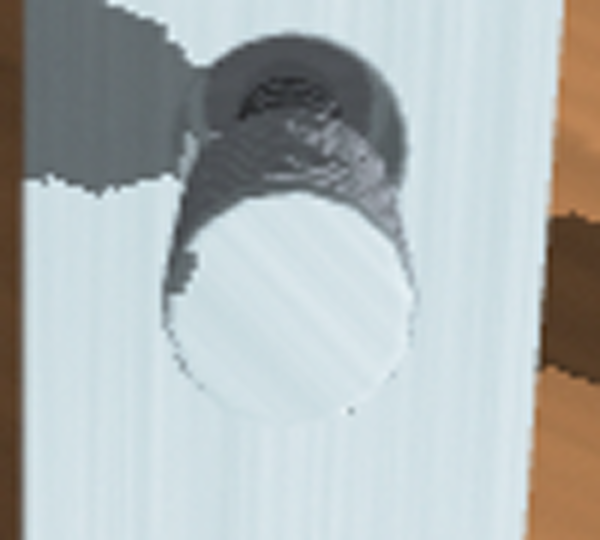

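arm_command --pt "0 20 2.5 0 0 0 0" --pt "0 50 2.5 0 0 0 0" --pt "0 80 2.5 0 0 0 0" --pt "0 105 2.5 0 0 0 0" --pt "0 125 2.5 0 0 0 0" --pt "0 136 2.5 0 0 0 0" --pt "0 136 2.5 0 0 0 0" --pt "0 136 2.5 0 0 0 0"

```text
time: 2.3
ee_pos: [0.5958, -0.2358, 0.1176]
eef_rot: [0.374, 0.6, -0.374, 0.601]
ft_force: [-0.6, -0.4, -0.1]
width: 0.087
```

arm_command --pt "60 0 0 0 0 0 0" --pt "110 0 0 0 0 0 0" --pt "160 0 0 0 0 0 0" --pt "200 0 0 0 0 0 0" --pt "200 0 0 0 0 0 0" --pt "200 0 0 0 0 0 0" --pt "200 0 0 0 0 0 0" --pt "200 0 0 0 0 0 0" --newtons 25

```text
time: 3.1
ee_pos: [0.5957, -0.235, 0.1165]
eef_rot: [0.373, 0.6, -0.374, 0.6]
ft_force: [-2.1, 2.8, -1.5]
width: 0.0315
```

Width is 31.5 mm, so the fingers are on the handle. I'll lift straight up and then check.

arm_command --pt "200 -10 0 0 0 0 0" --pt "200 -30 0 0 0 0 0" --pt "200 -55 0 0 0 0 0" --pt "200 -80 0 0 0 0 0" --pt "200 -105 0 0 0 0 0" --pt "200 -125 0 0 0 0 0" --pt "200 -140 0 0 0 0 0" --pt "200 -140 0 0 0 0 0" --pt "200 -140 0 0 0 0 0"

```text
time: 4.0
ee_pos: [0.5955, -0.2349, 0.2559]
eef_rot: [0.373, 0.601, -0.374, 0.6]
ft_force: [-0.5, -0.5, -4.6]
width: 0.0315
```

```bash
python3 plan.py .4946 .0155 .2555; python3 - <<'E'
from h import *
for n in["side","wrist","top"]:
    cv2.imwrite(f"pics/{n}2.png",camera(n)[:,:,::-1])
a=cv2.imread("pics/side2.png")[50:250,260:460];b=cv2.imread("pics/top2.png")[100:300,280:480]
cv2.imwrite("pics/c2.png",cv2.resize(np.hstack([a,b]),(800,400),interpolation=cv2.INTER_CUBIC))
E
```

```text
t 4.0 pos [ 0.5955 -0.2349  0.2559] axes
 [[-0.0007  0.897   0.442 ]
 [ 0.0002  0.442  -0.897 ]
 [-1.     -0.0006 -0.0005]] 
F [-0.4588 -0.5102 -4.5782] w 0.03147000841251718
shift mm [   0.4701   20.196  -269.1493] rotvec [ 0.     -0.0005  0.0006]
```

View pics/c2.png

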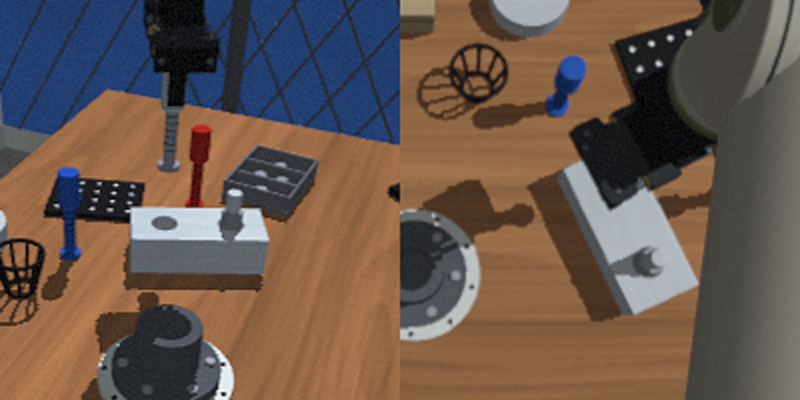

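View pics/wrist2.png

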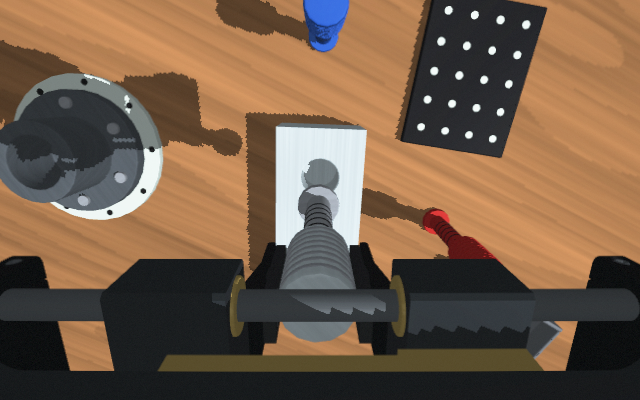

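```bash
python3 - <<'E'
from h import *
s=read_state();p=s["ee_pos"]
F=[p-[0,0,.102],p-[0,0,.094],p-[0,0,.012]]
print(proj("side",F),"\n",proj("wrist",F,s))
a=cv2.imread("pics/side2.png")[95:145,325:365];b=cv2.imread("pics/wrist2.png")[150:250,270:370]
o=np.zeros((500,900,3),np.uint8);o[:,:400]=cv2.resize(a,(400,500),interpolation=cv2.INTER_CUBIC);o[:,400:]=cv2.resize(b,(500,500),interpolation=cv2.INTER_CUBIC)
cv2.imwrite("pics/c3.png",o[:,:800])
E
```

```text
[[343.85205605 133.99881325]
 [344.02633667 131.47383571]
 [345.91039749 104.14494584]] 
 [[316.17919761 204.16398663]
 [316.14649095 207.21135943]
 [315.65884444 252.6674296 ]]
```

View pics/c3.png

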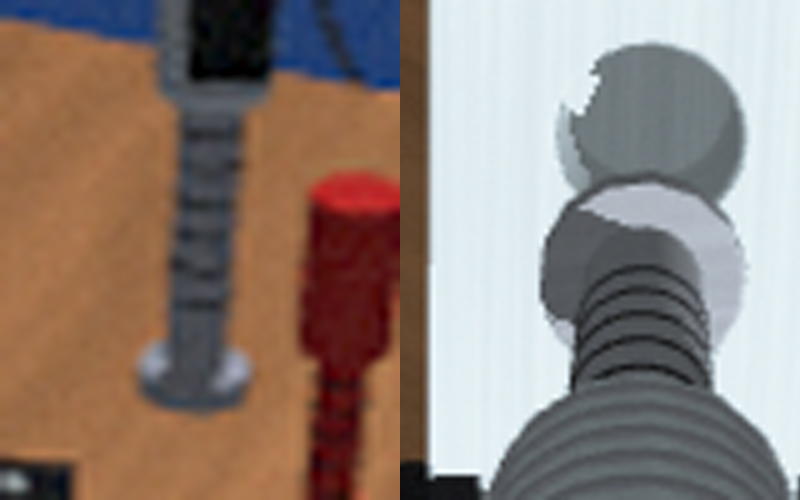

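arm_command --pt "200 0 1 -15 0 0 0" --pt "200 0 3 -45 0 0 0" --pt "200 0 6 -80 0 0 0" --pt "200 0 9 -115 0 0 0" --pt "200 0 11 -150 0 0 0" --pt "200 0 14 -185 0 0 0" --pt "200 0 16 -220 0 0 0" --pt "200 0 18 -250 0 0 0" --pt "200 0 20 -265 0 0 0" --pt "200 0 20 -269 0 0 0"

```text
time: 5.15
ee_pos: [0.4943, 0.0167, 0.2563]
eef_rot: [0.373, 0.601, -0.373, 0.601]
ft_force: [0.1, 0.4, -3.5]
width: 0.0314
```

arm_command --pt "200 0 0 0 0 0 0" --pt "200 0 0 0 0 0 0" --pt "200 0 0 0 0 0 0"

```text
time: 5.45
ee_pos: [0.4951, 0.0138, 0.2563]
eef_rot: [0.374, 0.6, -0.374, 0.6]
ft_force: [0.5, -0.9, -3.2]
width: 0.0314
```

```bash
python3 plan.py .4946 .0155 .2555; python3 - <<'E'
from h import *
s=read_state()
for n in["wrist","side"]:
    cv2.imwrite(f"pics/{n}3.png",camera(n)[:,:,::-1])
p=s["ee_pos"]
F=[p-[0,0,.102],p-[0,0,.094],[.4946,.0155,.09]]
print(proj("side",F),"\n",proj("wrist",F,s))
a=cv2.imread("pics/side3.png")[130:270,290:390];b=cv2.imread("pics/wrist3.png")[130:270,240:400]
cv2.imwrite("pics/c4.png",cv2.resize(np.hstack([a,b]),None,fx=3,fy=3,interpolation=cv2.INTER_CUBIC))
E
```

```text
t 5.45 pos [0.4951 0.0138 0.2563] axes
 [[-0.0004  0.898   0.4401]
 [-0.0001  0.4401 -0.898 ]
 [-1.     -0.0004 -0.0001]] 
F [ 0.5474 -0.9381 -3.1826] w 0.0314336837612145
shift mm [ 0.7782  0.3413 -1.745 ] rotvec [ 0.     -0.0001  0.0004]
[[346.51339571 190.51895345]
 [346.75073429 187.6690752 ]
 [344.63087153 212.71294995]] 
 [[315.98030277 204.31781665]
 [315.95803207 207.35689386]
 [314.29195403 184.57133829]]
```

View pics/c4.png

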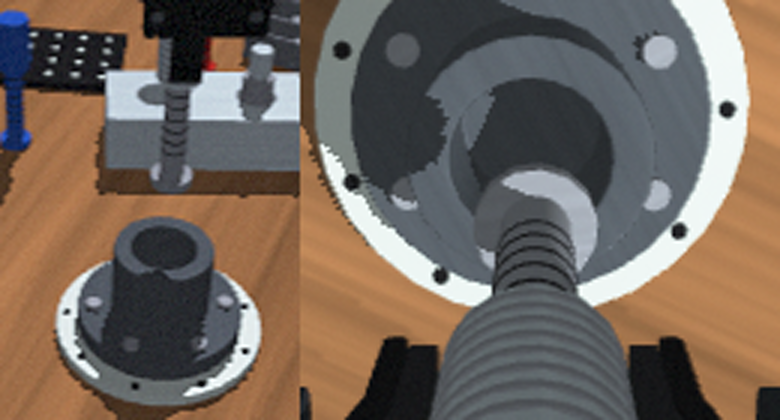

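The wrist view has the foot disc at about (319,203) and the bore mouth at about (317,182). Both sit the same few pixels off their predictions, so the foot is over the bore to within about 2 mm, and the side view agrees. I'll descend to 10 mm above the floor.

arm_command --pt "200 5 0.3 -1.5 0 0 0" --pt "200 20 0.3 -1.5 0 0 0" --pt "200 35 0.3 -1.5 0 0 0" --pt "200 50 0.3 -1.5 0 0 0" --pt "200 65 0.3 -1.5 0 0 0" --pt "200 80 0.3 -1.5 0 0 0" --pt "200 95 0.3 -1.5 0 0 0" --pt "200 105 0.3 -1.5 0 0 0" --pt "200 112 0.3 -1.5 0 0 0" --pt "200 112 0.3 -1.5 0 0 0"

```text
time: 6.55
ee_pos: [0.4939, 0.0167, 0.1438]
eef_rot: [0.373, 0.601, -0.374, 0.6]
ft_force: [-0.4, -0.9, -2.1]
width: 0.0311
```

```bash
python3 plan.py .4946 .0155 .1325; python3 - <<'E'
from h import *
for n in["wrist","side"]:
    cv2.imwrite(f"pics/{n}4.png",camera(n)[:,:,::-1])
a=cv2.imread("pics/side4.png")[130:270,290:390];b=cv2.imread("pics/wrist4.png")[130:270,240:400]
cv2.imwrite("pics/c5.png",cv2.resize(np.hstack([a,b]),None,fx=3,fy=3,interpolation=cv2.INTER_CUBIC))
E
```

```text
t 6.55 pos [0.4939 0.0167 0.1438] axes
 [[-0.0013  0.897   0.442 ]
 [ 0.      0.442  -0.897 ]
 [-1.     -0.0011 -0.0006]] 
F [-0.3925 -0.8619 -2.1175] w 0.031099997353502412
shift mm [11.2621  0.1227  1.357 ] rotvec [ 0.     -0.0006  0.0011]
```

View pics/c5.png

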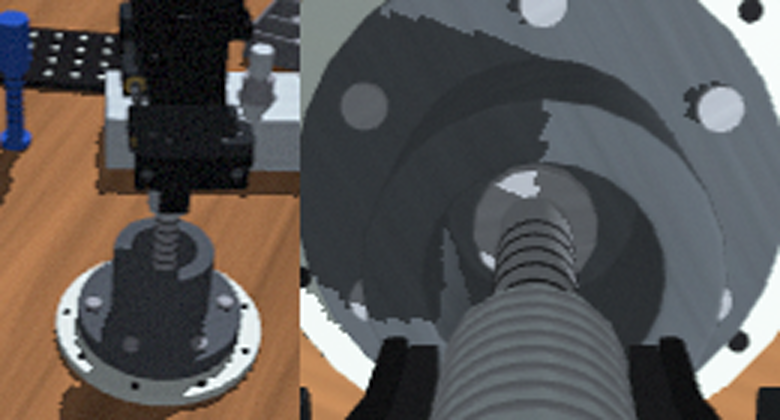

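The foot is inside the bore with clearance all round. I'll lower it gently to near contact.

arm_command --pt "200 2 0 1 0 0 0" --pt "200 4 0 1 0 0 0" --pt "200 6 0 1 0 0 0" --pt "200 7.5 0 1 0 0 0" --pt "200 9 0 1 0 0 0" --pt "200 9 0 1 0 0 0"

```text
time: 7.25
ee_pos: [0.4947, 0.0158, 0.1353]
eef_rot: [0.373, 0.6, -0.374, 0.6]
ft_force: [-0.4, -0.3, -3.9]
width: 0.0315
```

arm_command --pt "200 0.5 0 0 0 0 0" --pt "200 1 0 0 0 0 0" --pt "200 1.5 0 0 0 0 0" --pt "200 2 0 0 0 0 0" --pt "200 2 0 0 0 0 0"

```text
time: 7.75
ee_pos: [0.4948, 0.0158, 0.1335]
eef_rot: [0.373, 0.6, -0.374, 0.6]
ft_force: [0.2, -0.9, -3.0]
width: 0.0312
```

arm_command --pt "200 0.5 0 0 0 0 0" --pt "200 1 0 0 0 0 0" --pt "200 1 0 0 0 0 0"

```text
time: 8.05
ee_pos: [0.4948, 0.0158, 0.1325]
eef_rot: [0.373, 0.6, -0.374, 0.6]
ft_force: [0.3, -0.5, -3.4]
width: 0.0317
```

arm_command --pt "200 0.5 0 0 0 0 0" --pt "200 1 0 0 0 0 0" --pt "200 1 0 0 0 0 0"

```text
time: 8.35
ee_pos: [0.4952, 0.0158, 0.1324]
eef_rot: [0.374, 0.6, -0.373, 0.601]
ft_force: [-2.4, -0.4, 4.8]
width: 0.0315
```

The foot met the floor: the vertical force went from -3.4 to +4.8 N at z≈0.1324, the height I expected. I'll hold for 2 s.

arm_command --pt "200 0 0 0 0 0 0" --pt "200 0 0 0 0 0 0" --pt "200 0 0 0 0 0 0" --pt "200 0 0 0 0 0 0" --pt "200 0 0 0 0 0 0" --pt "200 0 0 0 0 0 0" --pt "200 0 0 0 0 0 0" --pt "200 0 0 0 0 0 0" --pt "200 0 0 0 0 0 0" --pt "200 0 0 0 0 0 0"

```text
time: 9.35
ee_pos: [0.4952, 0.0158, 0.1324]
eef_rot: [0.374, 0.6, -0.373, 0.601]
ft_force: [-1.8, -0.4, 5.3]
width: 0.0314
```

arm_command --pt "200 0 0 0 0 0 0" --pt "200 0 0 0 0 0 0" --pt "200 0 0 0 0 0 0" --pt "200 0 0 0 0 0 0" --pt "200 0 0 0 0 0 0" --pt "200 0 0 0 0 0 0" --pt "200 0 0 0 0 0 0" --pt "200 0 0 0 0 0 0" --pt "200 0 0 0 0 0 0" --pt "200 0 0 0 0 0 0"

```text
time: 10.35
ee_pos: [0.4952, 0.0158, 0.1324]
eef_rot: [0.374, 0.6, -0.373, 0.601]
ft_force: [-1.8, 0.1, 6.0]
width: 0.0313
```

```bash
python3 - <<'E'
from h import *
s=read_state();p=s["ee_pos"];print(s["time"],p,s["ft_force"],s["width"])
for n in["wrist","side"]:
    cv2.imwrite(f"pics/{n}5.png",camera(n)[:,:,::-1])
a=cv2.imread("pics/side5.png")[130:270,290:390];b=cv2.imread("pics/wrist5.png")[130:270,240:400]
cv2.imwrite("pics/c6.png",cv2.resize(np.hstack([a,b]),None,fx=3,fy=3,interpolation=cv2.INTER_CUBIC))
E
```

```text
10.35 [0.49522213 0.01582127 0.13238442] [-1.79424671  0.14372621  5.98246471] 0.031339882853586826
```

View pics/c6.png

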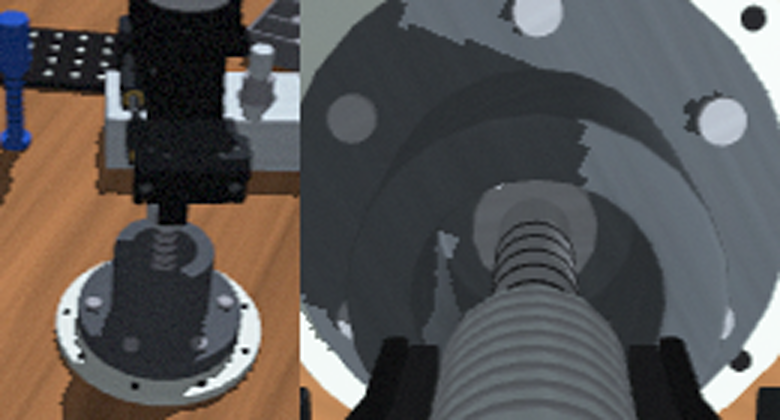

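The foot rests on the bore floor, clear of the wall, and the rod is upright. I'll open the fingers, then rise.

arm_command --pt "140 0 0 0 0 0 0" --pt "110 0 0 0 0 0 0" --pt "80 0 0 0 0 0 0" --pt "40 0 0 0 0 0 0" --pt "0 0 0 0 0 0 0" --pt "0 0 0 0 0 0 0" --pt "0 0 0 0 0 0 0" --pt "0 0 0 0 0 0 0"

```text
time: 11.25
ee_pos: [0.4948, 0.0158, 0.1315]
eef_rot: [0.373, 0.6, -0.374, 0.6]
ft_force: [-0.5, 0.3, 0.1]
width: 0.0843
```

arm_command --pt "0 -10 0 0 0 0 0" --pt "0 -25 0 0 0 0 0" --pt "0 -45 0 0 0 0 0" --pt "0 -65 0 0 0 0 0" --pt "0 -85 0 0 0 0 0" --pt "0 -105 0 0 0 0 0" --pt "0 -120 0 0 0 0 0" --pt "0 -130 0 0 0 0 0" --pt "0 -130 0 0 0 0 0" --pt "0 -130 0 0 0 0 0"

```text
time: 12.25
ee_pos: [0.4946, 0.0158, 0.2612]
eef_rot: [0.373, 0.601, -0.374, 0.6]
ft_force: [-0.5, 0.5, -0.2]
width: 0.0871
```

```bash
python3 - <<'E'
from h import *
s=read_state();p=s["ee_pos"];print(s["time"],p,s["ft_force"],s["width"])
for n in["wrist","side"]:
    cv2.imwrite(f"pics/{n}6.png",camera(n)[:,:,::-1])
print("pred top", proj("side",[[.4952,.0158,.175],[.4952,.0158,.12]]),proj("wrist",[[.4952,.0158,.175]],s))
a=cv2.imread("pics/side6.png")[130:270,290:390];b=cv2.imread("pics/wrist6.png")[130:270,240:400]
cv2.imwrite("pics/c7.png",cv2.resize(np.hstack([a,b]),None,fx=3,fy=3,interpolation=cv2.INTER_CUBIC))
E
```

```text
12.25 [0.49461816 0.01581561 0.26118535] [-0.52663465  0.46852904 -0.16443402] 0.08705127513614193
pred top [[346.75926242 183.53384102]
 [345.16495419 202.83389304]] [[316.30843704 209.83815562]]
```

View pics/c7.png

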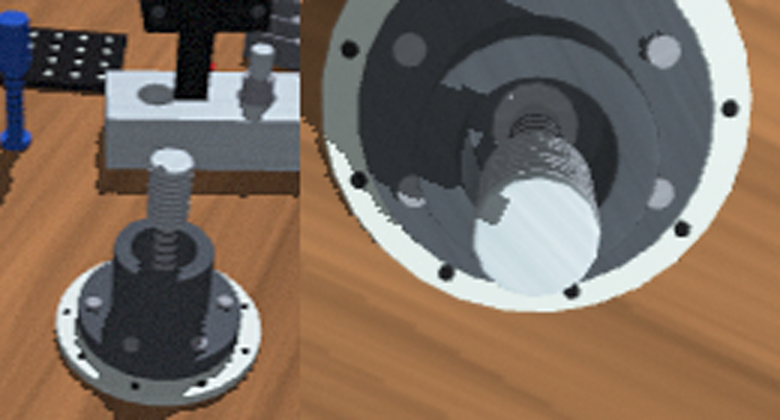

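The rod stands upright in the bore. In the side view its top is at about (347,184), against a prediction of (346.8,183.5). The gripper is clear, so I'll hand in.

```bash
python3 -c "
from bench import *
print(close_job())"
```

```text
the job is handed in; nothing more can be done
None
```

The depth rod is standing upright in the tall hub's blind bore, released, and I've handed the job in. No verdict was reported.

- **Move:** I gripped the tall gauge by its ribbed handle and lifted it to about 154 mm. I then carried it over the hub on the white plate and lowered it gently.
- **Contact:** The foot met the floor at the expected height, TCP z ≈ 0.1324 m. The vertical force went from about -3.4 N to +4.8 N there. I held it gripped against the floor for 2 s, opened the fingers and rose straight up.
- **Last checks:** The side view shows the rod's top within about 1 px of where an upright, fully seated rod should be. The gripper was clear, with its fingertips at z ≈ 0.26 m and wrist force near zero. Robot time at that last check was about 12.3 s of the 45 s allowed.
- **Disagreement:** Wrist-camera positions were consistently 3–4 px (about 2–3 mm) off the fixed cameras. The offset was similar for rod and hub, so it had little effect on centring the rod, and the foot had about 10 mm of clearance all round.

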